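# Flip the stock tags of the sorts tray

### The job

Each compartment of the wooden type tray has a hinged stock tag on the ledge in front of it. With gentle pushes of a fingertip, and gripping nothing, flip over the tags that are wrong, so that the compartments packed full of type have their tag's disc face up (tag leaning towards the compartment) and any nearly empty one has the bar face up (tag leaning away). Leave the bottle, the tin and the wooden block where they stand.

Things in the scene. Friction and masses are not known exactly. Their poses are not given: they have to be found in the camera images.
- hinge_a (a point): point on the hinge axis of one flip tag, at the middle of its width, 68 mm above the table. Its z is up, its y runs along the hinge axis (along the row of tags), its x points level from the tag towards the tray's compartments; this frame does not turn with the tag. The compartment this tag belongs to is centred 101 mm along +x of this point (y offset 0). The stand around it (dark steel, 36 mm along x, 60 mm along y) reaches 16 mm above the hinge axis
- edge_a (a point): middle of the free upper edge of the same tag, 64 mm from its hinge axis; turns with the tag. The tag is an aluminium plate 44 mm wide along the hinge, 4 mm thick, 35 g. One face carries a raised black round disc (30 mm across), the other a raised black straight bar (36 by 9 mm)
- tag_a (a joint): angle of the same tag: 0 = upright, +0.7 rad = resting on its stop leaning towards its compartment (disc face up), -0.7 rad = resting on its stop leaning away from the compartments (bar face up). Swings freely: pushed past upright it falls over to the other stop by itself. At rest leaning, its edge is 41 mm out from the hinge and 49 mm above it
- stand_a: the fixed steel stand of the same tag; origin at the centre of its underside on the ledge, 18 mm below the hinge axis, axes as above
- hinge_b (a point): point on the hinge axis of one flip tag, at the middle of its width, 68 mm above the table. Its z is up, its y runs along the hinge axis (along the row of tags), its x points level from the tag towards the tray's compartments; this frame does not turn with the tag. The compartment this tag belongs to is centred 101 mm along +x of this point (y offset 0). The stand around it (dark steel, 36 mm along x, 60 mm along y) reaches 16 mm above the hinge axis
- edge_b (a point): middle of the free upper edge of the same tag, 64 mm from its hinge axis; turns with the tag. The tag is an aluminium plate 44 mm wide along the hinge, 4 mm thick, 35 g. One face carries a raised black round disc (30 mm across), the other a raised black straight bar (36 by 9 mm)
- tag_b (a joint): angle of the same tag: 0 = upright, +0.7 rad = resting on its stop leaning towards its compartment (disc face up), -0.7 rad = resting on its stop leaning away from the compartments (bar face up). Swings freely: pushed past upright it falls over to the other stop by itself. At rest leaning, its edge is 41 mm out from the hinge and 49 mm above it
- stand_b: the fixed steel stand of the same tag; origin at the centre of its underside on the ledge, 18 mm below the hinge axis, axes as above
- hinge_c (a point): point on the hinge axis of one flip tag, at the middle of its width, 68 mm above the table. Its z is up, its y runs along the hinge axis (along the row of tags), its x points level from the tag towards the tray's compartments; this frame does not turn with the tag. The compartment this tag belongs to is centred 101 mm along +x of this point (y offset 0). The stand around it (dark steel, 36 mm along x, 60 mm along y) reaches 16 mm above the hinge axis
- edge_c (a point): middle of the free upper edge of the same tag, 64 mm from its hinge axis; turns with the tag. The tag is an aluminium plate 44 mm wide along the hinge, 4 mm thick, 35 g. One face carries a raised black round disc (30 mm across), the other a raised black straight bar (36 by 9 mm)
- tag_c (a joint): angle of the same tag: 0 = upright, +0.7 rad = resting on its stop leaning towards its compartment (disc face up), -0.7 rad = resting on its stop leaning away from the compartments (bar face up). Swings freely: pushed past upright it falls over to the other stop by itself. At rest leaning, its edge is 41 mm out from the hinge and 49 mm above it
- stand_c: the fixed steel stand of the same tag; origin at the centre of its underside on the ledge, 18 mm below the hinge axis, axes as above
- hinge_d (a point): point on the hinge axis of one flip tag, at the middle of its width, 68 mm above the table. Its z is up, its y runs along the hinge axis (along the row of tags), its x points level from the tag towards the tray's compartments; this frame does not turn with the tag. The compartment this tag belongs to is centred 101 mm along +x of this point (y offset 0). The stand around it (dark steel, 36 mm along x, 60 mm along y) reaches 16 mm above the hinge axis
- edge_d (a point): middle of the free upper edge of the same tag, 64 mm from its hinge axis; turns with the tag. The tag is an aluminium plate 44 mm wide along the hinge, 4 mm thick, 35 g. One face carries a raised black round disc (30 mm across), the other a raised black straight bar (36 by 9 mm)
- tag_d (a joint): angle of the same tag: 0 = upright, +0.7 rad = resting on its stop leaning towards its compartment (disc face up), -0.7 rad = resting on its stop leaning away from the compartments (bar face up). Swings freely: pushed past upright it falls over to the other stop by itself. At rest leaning, its edge is 41 mm out from the hinge and 49 mm above it
- stand_d: the fixed steel stand of the same tag; origin at the centre of its underside on the ledge, 18 mm below the hinge axis, axes as above
- full_1: load of metal type pieces that packs its compartment nearly to the rim (tops 42 to 49 mm above the table); origin at the centre of the compartment's floor, 6 mm above the table; fixed
- full_2: load of metal type pieces that packs its compartment nearly to the rim (tops 42 to 49 mm above the table); origin at the centre of the compartment's floor, 6 mm above the table; fixed
- full_3: load of metal type pieces that packs its compartment nearly to the rim (tops 42 to 49 mm above the table); origin at the centre of the compartment's floor, 6 mm above the table; fixed
- low: a remnant of four metal type pieces lying flat on the floor of an otherwise empty compartment; origin at the centre of the compartment's floor, 6 mm above the table; fixed
- tray: dark wooden tray, fixed, 50 mm high; origin on the table below the middle of the row of hinges. x points towards the compartments, y along the row. A flat ledge (x from -50 to 50 mm, 326 mm long) carries the four tags at 80 mm pitch; beyond it is the row of four compartments (74 mm by 98 mm inside), one straight beyond each tag
- bottle: loose clear water bottle, 62 mm across, 170 mm tall, standing beside the tray; origin at the centre of its underside; bystander
- tin: loose dark jar-shaped ink tin, 70 mm across, 60 mm tall, beside the tray; origin at the centre of its underside; bystander
- furniture: loose light wooden spacing block, 30 by 110 by 25 mm high, on the table in front of the tray's ledge; origin at the centre of its underside; bystander

How it is judged:
By the outcome, as a careful person would: the job done as asked, in the order asked, and still so for the second after the job is handed in, with the robot touching nothing.
It also fails if it takes over 56 s, if anything falls off the work surface, if the arm or the gripper's body presses on something with over 40 N, if the wrist force passes 120 N, or if a joint passes its speed limit or range.

### The arm

A 6-joint arm with a two-finger parallel gripper is mounted at the origin on the work surface. World frame = base frame: x ahead of the robot, y to its left, z up, the work surface at z = 0. Lengths are in m, angles in rad, forces in N, time in s.
With the tool pointing down it reaches from about 0.15 to 0.775 m from the base axis. Payload 6.1 kg.
Tool frame: the origin (TCP) lies midway between the tips of the shut fingers; the grasp point (between the pads) lies manip.pinch_z behind it (manip.pinch_z is the distance from the TCP to the grasp point, in m); z points along the fingers, y is the line along which they close (so a half turn about z gives the same grasp; the last joint's range is limited). The gripper opens to 85 mm and grips with 20 to 120 N. Pads are 22 mm wide; open, the fingers measure 114 mm over their backs; the gripper's body (76 mm by 85 mm) begins 54 mm behind the grasp point. The pads swing forward as they close: fully open they stand 13 mm farther back than shut.
Start: joints at [1.227, 0.126, -0.04, 1.405, 0, 1.571], TCP at [0.177, 0.494, 0.231] pointing down, gripper open.
Joint ranges: [-2.72, 2.72], [-0.95, 1.95], [-1.27, 1.35], [-1.78, 2.02], [-1.46, 1.47], [-3.14, 3.14]. Speed limits (rad/s): [2.39, 2.39, 3.01, 3.14, 3.14, 3.14].

### API

Orientations are given as a 3x3 rotation matrix whose columns are the frame's x, y, z axes.
In Python, from cell import manip gives the robot as it stands. The module is installed in compiled form; this text tells all that it offers.
- The arm moves only by the tool apply_moves, never from a script. Its argument "moves" is a list of rows, each an object of numbers: "wx", "wy", "wz": the turn, a rotation vector about the tool's x, y, z in units of 5 degrees (1.0 is 5 degrees); "x", "y", "z": the shift along the tool's x, y, z in units of 60 mm (1.0 is 60 mm); "grip": the opening, from -1 (shut) to 1 (fully open). In form: [{"wx": .., "wy": .., "wz": .., "x": .., "y": .., "z": .., "grip": ..}, ...]. A call has 1 to 20 rows; each row is the pose to reach, as a shift and turn from the pose commanded when the call began, along the tool's axes at that moment; what a row does not reach only later rows make up. A row lasts 1/8 s, in which the tool goes at most 62.5 mm and 10.7 degrees, less where a joint would pass 70% of its speed; a pose out of reach is approached as far as the arm can. A call with a gripper value outside its range is refused whole. The fingers move at their own pace and stop on an object; "grip_force" is the grip in N (left out, the last holds). Time passes only in rows, so rows that repeat a pose let the fingers close. It gives the time, the measured TCP pose, the force, the opening and the grip force at its end, in the units of the state.
- manip.observe(): the state, without advancing time (a new reading comes with each control period).
- manip.read_camera(name): name is "scene" or "top" or "wrist"; returns a dict with "img" (400x640x3 uint8, red, green, blue), "z_map" (400x640 float32, m along the optical axis (not along the pixel's ray), 0 where there is no reading), "fov_y" (degrees; the focal length in pixels is half the picture's height over the tangent of half this angle, whatever the lens; pixels are square), "cx", "cy" (the principal point, pixels), "xyz" and "rotation" of the camera in the world; the wrist camera has in their place "hand_eye" (4x4, takes a point from camera to tool coordinates, whose origin is the TCP and whose axes are the flange's). Camera axes: x right, y up, looking along -z (the intrinsics and any distortion apply to the point x, -y, -z); pixel columns grow to the right and rows downward; lengths in m; the calibration is good to about 2 mm. A picture is of the moment at which its call begins: read the wrist's pose just before it.
- manip.sign_off(): hands the job in; it is judged then, once.
Trained networks look in a picture, given as the dict that the camera call returned (one of the last four; its "shot" number tells which), for a name from the list of things; names that differ only in an ending like _2 or _b are one class to them, and where a whole thing is asked for, a point or a joint stands for the part that bears it (a point fixed in the world has none). Each returns a list of dicts, best first, with "conf" (0 to 1); they miss things now and then, are a little off and sometimes report something else, mostly with a low value. They report only what shows in the picture. A call takes as long as a camera call.
- manip.silhouettes(picture, target): "region" (400x640 bool, what is visible of it) and "bbox" ([left, top, right, bottom] in pixels, round what is visible of it).
The state is a dict: "t": time; "q": joint angles; "qvel": joint speeds; "effort": joint torques, N m; "ee_pos": TCP position; "orientation": TCP orientation; "ft_force": force on the tool from outside, world axes, zero at the start; "moment": the same for the moment, N m; "opening": opening from 0.0 (shut) to 1.0 (fully open); "gripper_force": force on a finger pad.
Only numpy, scipy, OpenCV 4.12 (cv2) and the standard library are available. Lean on these libraries where they do the work, as an engineer would, in place of code of your own. Each camera call takes 0.05 s, during which the arm holds its last target. There are 200 camera calls.

## Working session

There is one attempt and no reset: what is moved stays moved. The work goes in short steps, Python scripts to look and compute and a tool call to move; the robot and the scene stay as the last step left them, time stands still between calls to the robot, and variables do not carry over. Pictures are saved under pics/ and viewed, at most 10 in all, crops included, and the job is handed in when it is done.

Besides the shell and the picture viewer there is one more tool, called in YAML: its name, and indented under it one key for each argument. apply_moves: Moves the arm, as the interface text tells. Its arguments: {"type":"object","properties":{"moves":{"type":"array"},"grip_force":{"type":"number"}},"required":["moves"]}

```bash
mkdir -p pics
cat > h.py <<'E'
import numpy as np, cv2
from cell import manip
def pts(p):
    f=200/np.tan(np.radians(p["fov_y"])/2); z=p["z_map"]
    v,u=np.mgrid[:400,:640]
    c=np.stack([(u-p["cx"])*z/f,-(v-p["cy"])*z/f,-z],-1)
    return c@np.array(p["rotation"]).T+np.array(p["xyz"])
E
python3 - <<'E'
from h import *
for n in("scene","top"):
    p=manip.read_camera(n); cv2.imwrite(f"pics/{n}0.png",p["img"][:,:,::-1]); P=pts(p)
    print(n,[k for k in p],p["xyz"],p["fov_y"])
    for t in("stand_a","tag_a","full_1","low","tray","bottle","tin","furniture"):
        for d in manip.silhouettes(p,t)[:5]:
            m=d["region"]&(p["z_map"]>0); q=P[m]
            print(t,round(d["conf"],2),np.round(d["bbox"]),np.round(np.median(q,0),3) if len(q) else '',np.round(np.percentile(q,[2,98],axis=0),3).tolist() if len(q) else '')
s=manip.observe();print(s["t"],s["ee_pos"],s["orientation"])
print(manip.pinch_z)
E
```

```text
scene ['img', 'z_map', 'fov_y', 'cx', 'cy', 'xyz', 'rotation', 'shot'] [ 0.91373076 -0.42128755  0.83274065] 48.776314609181476
stand_a 0.8 [265. 202. 304. 252.] [ 0.568 -0.07   0.082] [[0.538, -0.098, 0.052], [0.594, -0.042, 0.117]]
stand_a 0.64 [291. 178. 325. 225.] [0.572 0.011 0.082] [[0.539, -0.018, 0.051], [0.599, 0.04, 0.118]]
stand_a 0.63 [291. 175. 315. 211.] [0.56  0.012 0.097] [[0.539, -0.009, 0.07], [0.581, 0.035, 0.118]]
stand_a 0.61 [237. 230. 280. 280.] [ 0.563 -0.149  0.083] [[0.533, -0.178, 0.056], [0.59, -0.123, 0.117]]
stand_a 0.6 [320. 168. 355. 197.] [0.59  0.085 0.077] [[0.561, 0.061, 0.05], [0.625, 0.119, 0.118]]
tag_a 0.69 [234. 226. 270. 266.] [ 0.552 -0.147  0.094] [[0.467, -0.169, 0.001], [0.573, -0.107, 0.118]]
tag_a 0.69 [330. 172. 357. 190.] [0.606 0.089 0.099] [[0.577, 0.067, 0.002], [0.626, 0.178, 0.119]]
tag_a 0.66 [290. 180. 323. 211.] [0.561 0.012 0.093] [[0.496, -0.009, 0.025], [0.582, 0.045, 0.118]]
tag_a 0.62 [265. 201. 295. 238.] [ 0.557 -0.068  0.096] [[0.536, -0.088, 0.07], [0.577, -0.046, 0.119]]
tag_a 0.18 [258. 184. 297. 215.] [0.477 0.017 
[... 2465 characters left out ...]
389. 207. 416. 230.] [ 0.551 -0.147  0.099] [[0.532, -0.173, 0.068], [0.575, -0.126, 0.118]]
tray 0.24 [308. 195. 339. 226.] [0.572 0.011 0.084] [[0.542, -0.016, 0.057], [0.597, 0.037, 0.118]]
bottle 0.62 [183. 120. 226. 162.] [0.699 0.246 0.113] [[0.678, 0.227, 0.001], [0.737, 0.283, 0.172]]
tin 0.8 [456. 201. 497. 231.] [ 0.572 -0.313  0.059] [[0.542, -0.353, 0.001], [0.603, -0.291, 0.063]]
furniture 0.91 [294. 244. 346. 262.] [0.478 0.013 0.025] [[0.462, -0.037, 0.022], [0.492, 0.067, 0.029]]
0.9 [0.17696238 0.49426391 0.23129595] [[-9.41478881e-01  3.37071975e-01  1.28788561e-05]
 [ 3.37071975e-01  9.41478881e-01  1.55113238e-05]
 [-6.89673846e-06  1.89446853e-05 -1.00000000e+00]]
0.0187
```

View pics/scene0.png

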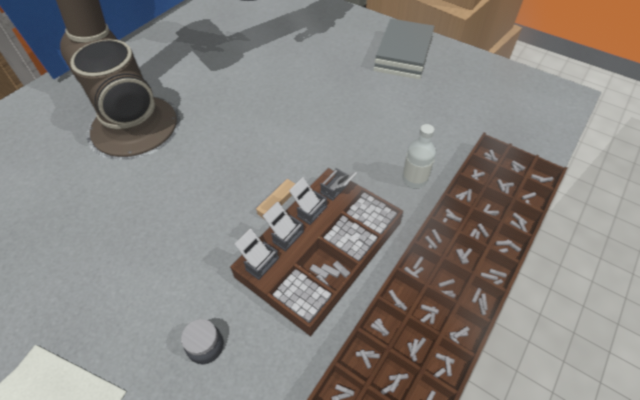

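View pics/top0.png

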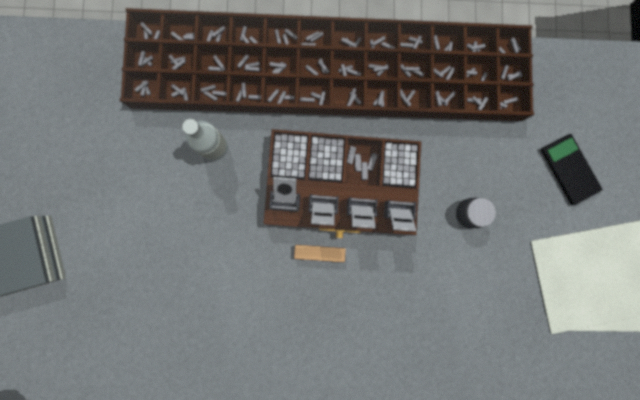

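The scene view shows discs and bars. The tag at top px (285,190) shows its disc and its compartment is full, so it is right. The other three, at top px (322,212), (362,213) and (402,215), show bars. The compartment at (362,160) is the nearly empty one, so the tags at y≈0.012 and y≈-0.147 must be flipped towards +x. The tray is turned about -3°.

apply_moves:
  moves:
    - {"x":-7.6,"y":-5.76,"z":1.1,"wz":-3.4,"grip":-1}
    - {"x":-7.6,"y":-5.76,"z":1.1,"wz":-3.4,"grip":-1}
    - {"x":-7.6,"y":-5.76,"z":1.1,"wz":-3.4,"grip":-1}
    - {"x":-7.6,"y":-5.76,"z":1.1,"wz":-3.4,"grip":-1}
    - {"x":-7.6,"y":-5.76,"z":1.1,"wz":-3.4,"grip":-1}
    - {"x":-7.6,"y":-5.76,"z":1.1,"wz":-3.4,"grip":-1}
    - {"x":-7.6,"y":-5.76,"z":1.1,"wz":-3.4,"grip":-1}
    - {"x":-7.6,"y":-5.76,"z":1.1,"wz":-3.4,"grip":-1}
    - {"x":-7.6,"y":-5.76,"z":1.1,"wz":-3.4,"grip":-1}
    - {"x":-7.6,"y":-5.76,"z":1.1,"wz":-3.4,"grip":-1}
    - {"x":-7.6,"y":-5.76,"z":1.1,"wz":-3.4,"grip":-1}
    - {"x":-7.6,"y":-5.76,"z":1.1,"wz":-3.4,"grip":-1}
    - {"x":-7.6,"y":-5.76,"z":1.1,"wz":-3.4,"grip":-1}
    - {"x":-7.6,"y":-5.76,"z":1.1,"wz":-3.4,"grip":-1}
    - {"x":-7.6,"y":-5.76,"z":1.1,"wz":-3.4,"grip":-1}
    - {"x":-7.6,"y":-5.76,"z":1.1,"wz":-3.4,"grip":-1}

```text
validation failed for argument at $.mo...
```

```bash
python3 -c "
from h import *
s=manip.observe();print(s['t'],s['ee_pos'],s['opening'])"
```

```text
0.9 [0.17696238 0.49426391 0.23129595] 0.9987223080453025
```

apply_moves:
  moves:
    - {"wx":0,"wy":0,"wz":-1.0,"x":-1.0,"y":-0.76,"z":0.14,"grip":-1}

```text
t: 1.02
ee_pos: [0.2104, 0.4441, 0.224]
orientation: [[-0.969, 0.247, 0.0], [0.247, 0.969, 0.001], [0.0, 0.001, -1.0]]
ft_force: [1.2, -1.8, -0.0]
opening: 0.817
gripper_force: 0.0
```

apply_moves:
  moves:
    - {"wx":0,"wy":0,"wz":-2.4,"x":-6.15,"y":-5.55,"z":0.97,"grip":-1}
    - {"wx":0,"wy":0,"wz":-2.4,"x":-6.15,"y":-5.55,"z":0.97,"grip":-1}
    - {"wx":0,"wy":0,"wz":-2.4,"x":-6.15,"y":-5.55,"z":0.97,"grip":-1}
    - {"wx":0,"wy":0,"wz":-2.4,"x":-6.15,"y":-5.55,"z":0.97,"grip":-1}
    - {"wx":0,"wy":0,"wz":-2.4,"x":-6.15,"y":-5.55,"z":0.97,"grip":-1}
    - {"wx":0,"wy":0,"wz":-2.4,"x":-6.15,"y":-5.55,"z":0.97,"grip":-1}
    - {"wx":0,"wy":0,"wz":-2.4,"x":-6.15,"y":-5.55,"z":0.97,"grip":-1}
    - {"wx":0,"wy":0,"wz":-2.4,"x":-6.15,"y":-5.55,"z":0.97,"grip":-1}
    - {"wx":0,"wy":0,"wz":-2.4,"x":-6.15,"y":-5.55,"z":0.97,"grip":-1}
    - {"wx":0,"wy":0,"wz":-2.4,"x":-6.15,"y":-5.55,"z":0.97,"grip":-1}
    - {"wx":0,"wy":0,"wz":-2.4,"x":-6.15,"y":-5.55,"z":0.97,"grip":-1}
    - {"wx":0,"wy":0,"wz":-2.4,"x":-6.15,"y":-5.55,"z":0.97,"grip":-1}
    - {"wx":0,"wy":0,"wz":-2.4,"x":-6.15,"y":-5.55,"z":0.97,"grip":-1}
    - {"wx":0,"wy":0,"wz":-2.4,"x":-6.15,"y":-5.55,"z":0.97,"grip":-1}

```text
t: 2.78
ee_pos: [0.4832, 0.027, 0.1663]
orientation: [[-0.999, 0.046, 0.0], [0.046, 0.999, 0.0], [-0.0, 0.0, -1.0]]
ft_force: [0.4, -0.1, -0.1]
opening: -0.005
gripper_force: 0.0
```

Run:
```python
from h import *
s=manip.observe();p=manip.read_camera("wrist");cv2.imwrite("pics/w1.png",p["img"][:,:,::-1])
R=np.array(s["orientation"]);H=np.array(p["hand_eye"])
p["rotation"]=R@H[:3,:3];p["xyz"]=R@H[:3,3]+s["ee_pos"];P=pts(p)
print(s["t"],s["ee_pos"],s["opening"])
for d in manip.silhouettes(p,"tag_a")[:4]:
    m=d["region"]&(p["z_map"]>0);q=P[m];print(round(d["conf"],2),d["bbox"],np.round(np.median(q,0),3),np.round(np.percentile(q,[2,98],axis=0),3).tolist())
```

```text
2.775 [0.48315131 0.02699471 0.16632671] -0.004765959194111001
0.8 [176.4, 295.4, 223.5, 310.3] [ 0.538 -0.072  0.117] [[0.535, -0.085, 0.101], [0.555, -0.052, 0.12]]
0.74 [69.3, 294.9, 161.0, 309.8] [ 0.54  -0.141  0.109] [[0.531, -0.166, 0.07], [0.575, -0.125, 0.119]]
0.73 [403.8, 331.3, 423.1, 351.0] [0.603 0.105 0.093] [[0.493, 0.062, 0.087], [0.609, 0.111, 0.22]]
```

View pics/w1.png

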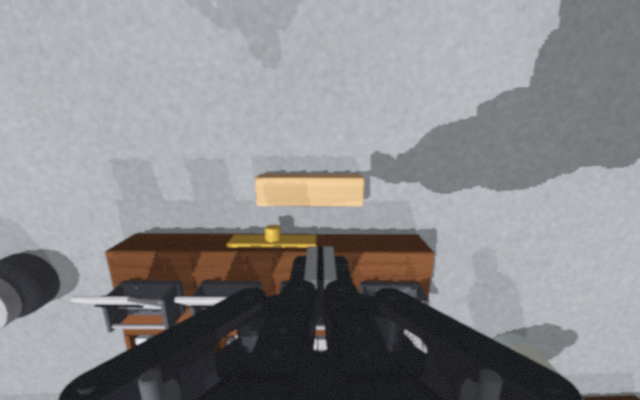

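Wrist view: the shut fingers are at px (320,270), in front of the second tag, with the block below and the brass pull on the tray clear. Next I descend and push slowly through the upright.

apply_moves:
  moves:
    - {"wx":0,"wy":0,"wz":0,"x":0,"y":-0.23,"z":0.6,"grip":-1}
    - {"wx":0,"wy":0,"wz":0,"x":0,"y":-0.23,"z":1.1,"grip":-1}
    - {"wx":0,"wy":0,"wz":0,"x":-0.2,"y":-0.23,"z":1.1,"grip":-1}
    - {"wx":0,"wy":0,"wz":0,"x":-0.4,"y":-0.23,"z":1.1,"grip":-1}
    - {"wx":0,"wy":0,"wz":0,"x":-0.55,"y":-0.23,"z":1.1,"grip":-1}
    - {"wx":0,"wy":0,"wz":0,"x":-0.65,"y":-0.23,"z":1.1,"grip":-1}
    - {"wx":0,"wy":0,"wz":0,"x":-0.75,"y":-0.23,"z":1.1,"grip":-1}
    - {"wx":0,"wy":0,"wz":0,"x":-0.85,"y":-0.23,"z":1.1,"grip":-1}
    - {"wx":0,"wy":0,"wz":0,"x":-0.95,"y":-0.23,"z":1.1,"grip":-1}
    - {"wx":0,"wy":0,"wz":0,"x":-1.05,"y":-0.23,"z":1.1,"grip":-1}
    - {"wx":0,"wy":0,"wz":0,"x":-1.15,"y":-0.23,"z":1.1,"grip":-1}
    - {"wx":0,"wy":0,"wz":0,"x":-1.25,"y":-0.23,"z":1.1,"grip":-1}
    - {"wx":0,"wy":0,"wz":0,"x":-1.35,"y":-0.23,"z":1.1,"grip":-1}
    - {"wx":0,"wy":0,"wz":0,"x":-1.45,"y":-0.23,"z":1.1,"grip":-1}
    - {"wx":0,"wy":0,"wz":0,"x":-1.55,"y":-0.23,"z":1.1,"grip":-1}
    - {"wx":0,"wy":0,"wz":0,"x":-1.65,"y":-0.23,"z":1.1,"grip":-1}
    - {"wx":0,"wy":0,"wz":0,"x":-1.72,"y":-0.23,"z":1.1,"grip":-1}
    - {"wx":0,"wy":0,"wz":0,"x":-1.72,"y":-0.23,"z":1.1,"grip":-1}
    - {"wx":0,"wy":0,"wz":0,"x":-1.72,"y":-0.23,"z":1.1,"grip":-1}

```text
t: 5.25
ee_pos: [0.5856, 0.0078, 0.1001]
orientation: [[-0.999, 0.047, -0.0], [0.047, 0.999, 0.0], [0.0, -0.0, -1.0]]
ft_force: [0.2, 0.4, 0.4]
opening: 0.001
gripper_force: 0.0
```

apply_moves:
  moves:
    - {"wx":0,"wy":0,"wz":0,"x":0.5,"y":0,"z":0,"grip":-1}
    - {"wx":0,"wy":0,"wz":0,"x":1.0,"y":0,"z":0,"grip":-1}
    - {"wx":0,"wy":0,"wz":0,"x":1.7,"y":0,"z":0,"grip":-1}
    - {"wx":0,"wy":0,"wz":0,"x":1.7,"y":0,"z":-0.5,"grip":-1}
    - {"wx":0,"wy":0,"wz":0,"x":1.7,"y":0,"z":-1.1,"grip":-1}
    - {"wx":0,"wy":0,"wz":0,"x":1.7,"y":0,"z":-1.1,"grip":-1}
    - {"wx":0,"wy":0,"wz":0,"x":1.7,"y":0,"z":-1.1,"grip":-1}

```text
t: 6.12
ee_pos: [0.4836, 0.0127, 0.1658]
orientation: [[-0.999, 0.047, -0.0], [0.047, 0.999, 0.0], [0.0, 0.0, -1.0]]
ft_force: [-1.3, 0.6, 0.2]
opening: -0.005
gripper_force: 0.0
```

```bash
cat > look.py <<'E'
from h import *
import sys
s=manip.observe();print(s["t"],s["ee_pos"])
p=manip.read_camera("top");P=pts(p)
cv2.imwrite(f"pics/{sys.argv[1]}.png",cv2.resize(p["img"][100:280,170:510,::-1],None,fx=2.3,fy=2.3))
for t in("tag_a","bottle","tin","furniture"):
  for d in manip.silhouettes(p,t)[:4]:
    m=d["region"]&(p["z_map"]>0);q=P[m];print(t,round(d["conf"],2),np.round(np.median(q,0),3),np.round(np.percentile(q,[2,98],axis=0),3).tolist())
E
python3 look.py t1
```

```text
6.125 [0.48358891 0.01267093 0.16581976]
tag_a 0.92 [0.606 0.091 0.098] [[0.584, 0.069, 0.069], [0.627, 0.115, 0.119]]
tag_a 0.77 [ 0.558 -0.067  0.095] [[0.54, -0.088, 0.07], [0.579, -0.046, 0.116]]
tag_a 0.64 [ 0.564 -0.144  0.081] [[0.555, -0.167, 0.07], [0.575, -0.126, 0.095]]
tag_a 0.58 [0.602 0.01  0.098] [[0.58, -0.011, 0.07], [0.622, 0.031, 0.119]]
bottle 0.66 [0.699 0.246 0.114] [[0.678, 0.227, 0.002], [0.737, 0.278, 0.172]]
tin 0.83 [ 0.572 -0.314  0.059] [[0.542, -0.353, 0.006], [0.604, -0.291, 0.063]]
tin 0.56 [0.699 0.246 0.115] [[0.678, 0.227, 0.018], [0.733, 0.277, 0.172]]
```

View pics/t1.png

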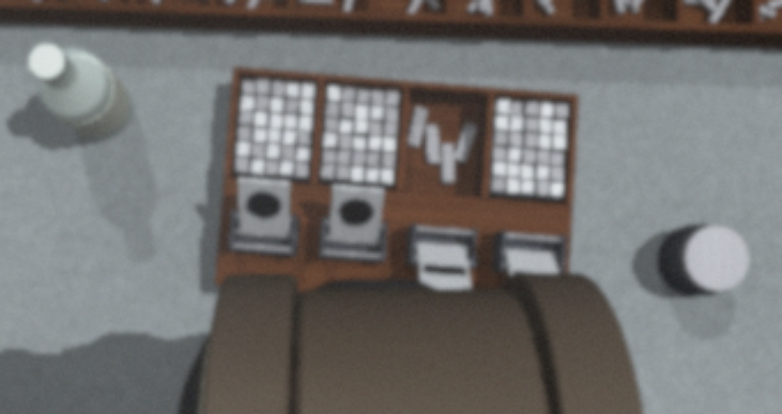

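The second tag now shows its disc at crop px (357,212). Next is the last one, at (530,262).

apply_moves:
  moves:
    - {"wx":0,"wy":0,"wz":0,"x":0,"y":-1.0,"z":0,"grip":-1}
    - {"wx":0,"wy":0,"wz":0,"x":0,"y":-2.0,"z":0,"grip":-1}
    - {"wx":0,"wy":0,"wz":0,"x":0,"y":-2.62,"z":0,"grip":-1}
    - {"wx":0,"wy":0,"wz":0,"x":0,"y":-2.62,"z":0,"grip":-1}
    - {"wx":0,"wy":0,"wz":0,"x":0,"y":-2.62,"z":0,"grip":-1}
    - {"wx":0,"wy":0,"wz":0,"x":0,"y":-2.62,"z":0,"grip":-1}

```text
t: 7.12
ee_pos: [0.4765, -0.1434, 0.166]
orientation: [[-0.999, 0.046, -0.0], [0.046, 0.999, 0.0], [0.0, 0.0, -1.0]]
ft_force: [-0.2, -0.1, 0.5]
opening: -0.002
gripper_force: 0.0
```

apply_moves:
  moves:
    - {"wx":0,"wy":0,"wz":0,"x":0,"y":0,"z":0.6,"grip":-1}
    - {"wx":0,"wy":0,"wz":0,"x":0,"y":0,"z":1.1,"grip":-1}
    - {"wx":0,"wy":0,"wz":0,"x":-0.2,"y":0,"z":1.1,"grip":-1}
    - {"wx":0,"wy":0,"wz":0,"x":-0.4,"y":0,"z":1.1,"grip":-1}
    - {"wx":0,"wy":0,"wz":0,"x":-0.55,"y":0,"z":1.1,"grip":-1}
    - {"wx":0,"wy":0,"wz":0,"x":-0.65,"y":0,"z":1.1,"grip":-1}
    - {"wx":0,"wy":0,"wz":0,"x":-0.75,"y":0,"z":1.1,"grip":-1}
    - {"wx":0,"wy":0,"wz":0,"x":-0.85,"y":0,"z":1.1,"grip":-1}
    - {"wx":0,"wy":0,"wz":0,"x":-0.95,"y":0,"z":1.1,"grip":-1}
    - {"wx":0,"wy":0,"wz":0,"x":-1.05,"y":0,"z":1.1,"grip":-1}
    - {"wx":0,"wy":0,"wz":0,"x":-1.15,"y":0,"z":1.1,"grip":-1}
    - {"wx":0,"wy":0,"wz":0,"x":-1.25,"y":0,"z":1.1,"grip":-1}
    - {"wx":0,"wy":0,"wz":0,"x":-1.35,"y":0,"z":1.1,"grip":-1}
    - {"wx":0,"wy":0,"wz":0,"x":-1.45,"y":0,"z":1.1,"grip":-1}
    - {"wx":0,"wy":0,"wz":0,"x":-1.55,"y":0,"z":1.1,"grip":-1}
    - {"wx":0,"wy":0,"wz":0,"x":-1.65,"y":0,"z":1.1,"grip":-1}
    - {"wx":0,"wy":0,"wz":0,"x":-1.72,"y":0,"z":1.1,"grip":-1}
    - {"wx":0,"wy":0,"wz":0,"x":-1.72,"y":0,"z":1.1,"grip":-1}
    - {"wx":0,"wy":0,"wz":0,"x":-1.72,"y":0,"z":1.1,"grip":-1}

```text
t: 9.5
ee_pos: [0.5794, -0.1492, 0.1001]
orientation: [[-0.999, 0.047, -0.0], [0.047, 0.999, 0.0], [0.0, 0.0, -1.0]]
ft_force: [0.5, -0.5, -0.6]
opening: 0.004
gripper_force: 0.0
```

apply_moves:
  moves:
    - {"wx":0,"wy":0,"wz":0,"x":0.5,"y":0,"z":0,"grip":-1}
    - {"wx":0,"wy":0,"wz":0,"x":1.0,"y":0,"z":0,"grip":-1}
    - {"wx":0,"wy":0,"wz":0,"x":1.7,"y":0,"z":0,"grip":-1}
    - {"wx":0,"wy":0,"wz":0,"x":1.7,"y":0,"z":-0.5,"grip":-1}
    - {"wx":0,"wy":0,"wz":0,"x":2.2,"y":0,"z":-1.4,"grip":-1}
    - {"wx":0,"wy":0,"wz":0,"x":3.2,"y":0,"z":-2,"grip":-1}
    - {"wx":0,"wy":0,"wz":0,"x":3.2,"y":0,"z":-2,"grip":-1}
    - {"wx":0,"wy":0,"wz":0,"x":3.2,"y":0,"z":-2,"grip":-1}
    - {"wx":0,"wy":0,"wz":0,"x":3.2,"y":0,"z":-2,"grip":-1}

```text
t: 10.62
ee_pos: [0.3881, -0.1402, 0.219]
orientation: [[-0.999, 0.047, -0.001], [0.047, 0.999, 0.001], [0.001, 0.001, -1.0]]
ft_force: [0.4, -0.0, -0.0]
opening: 0.004
gripper_force: 0.0
```

```bash
python3 look.py t2
```

```text
10.625 [ 0.38809246 -0.14017031  0.21901711]
tag_a 0.88 [0.606 0.091 0.098] [[0.584, 0.069, 0.069], [0.628, 0.111, 0.119]]
tag_a 0.64 [ 0.555 -0.066  0.101] [[0.536, -0.087, 0.071], [0.577, -0.046, 0.119]]
tag_a 0.61 [ 0.594 -0.149  0.098] [[0.571, -0.17, 0.07], [0.614, -0.128, 0.119]]
tag_a 0.6 [0.603 0.011 0.097] [[0.58, -0.011, 0.051], [0.625, 0.032, 0.119]]
bottle 0.91 [0.699 0.246 0.115] [[0.678, 0.227, 0.016], [0.732, 0.278, 0.172]]
tin 0.88 [ 0.571 -0.313  0.059] [[0.542, -0.351, 0.011], [0.601, -0.291, 0.063]]
tin 0.61 [ 0.612 -0.042  0.05 ] [[0.527, -0.191, 0.005], [0.735, 0.128, 0.053]]
tin 0.48 [ 0.671 -0.152  0.046] [[0.629, -0.189, 0.022], [0.716, -0.119, 0.052]]
furniture 0.78 [0.477 0.015 0.026] [[0.462, -0.037, 0.022], [0.492, 0.065, 0.029]]
furniture 0.34 [0.602 0.009 0.099] [[0.582, -0.01, 0.072], [0.621, 0.028, 0.118]]
```

View pics/t2.png

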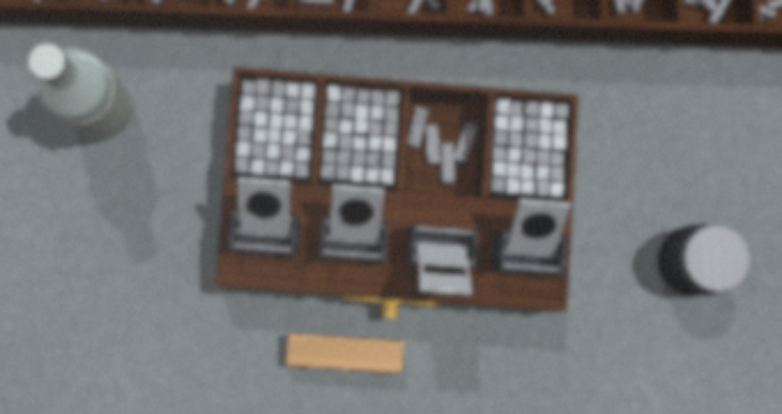

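The three full compartments now show discs at crop px (263,205), (357,212) and (538,225). The nearly empty one shows its bar at (445,268), and the bystanders have not moved.

```bash
python3 -c "
from cell import manip
print(manip.sign_off())"
```

```text
the job is handed in; nothing more can be done
None
```

The job is handed in: I flipped the two wrong tags, so the three full compartments show discs and the nearly empty one shows its bar, with the bottle, tin and block where they stood.

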